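# Tip the gauge bar off its packer and set it against the stop

## Task

In the blue gauge stand a long aluminium gauge bar lies flush in the pocket, stacked on a short brass packer. Press down the bar's overhanging end, the one at the stand's low end wall, until the bar tips up and stays leaning in the pocket by itself; then grip the raised end, lift the bar off the packer, leaving the packer in the stand, and lay the bar flat on the dark setting plate with one end butted squarely against the steel stop, about midway along the stop. Do not disturb the blue and white tin, the turned bush or the rod end standing nearby.

Things in the scene. Friction and masses are not known exactly. Their poses are not given: they have to be found in the camera images.
- gauge_stand: fixed blue stand with an open pocket, 127 (x -67 to +60) x 59 (y) x 52 mm high. Origin: underside, below the stored bar's middle; x runs along the pocket from the low end wall (40 high, towards the robot within 25 degrees) to the high one; z up. Pocket x -59 to +51.5, y -21.5 to +21.5; side walls 8 thick, rim z = 52. The packer lies at x -3 to +50, top z = 28
- stand_well (a point): empty well in the low-walled end of the stand's pocket, under the bar's overhang: centre of its floor, stand frame x = -35, z = 6 mm; axes as the stand's. The well reaches from x = -59 to -9 of the stand, 43 mm wide; the tipped bar's -x end drops to its floor
- gauge_bar: aluminium bar 100 (x) x 40 (y) x 24 mm (z), 0.13 to 0.25 kg. Origin: centre of its underside; x along its length (stored: the stand's x), z up through its top. Stored, its top is flush with the rim, 1.5 mm clear of the pocket's sides and far wall, 9 mm of the low wall. Its -x half overhangs the well; it tips about the packer's edge at its x = -3
- bar_press (a point): on the bar's top face, 9 mm from its -x end, mid-width: where to press; axes as the bar's. Well under 1 N turns the bar; past about 15 degrees it overbalances and falls on to rest at about 28 degrees, staying so when let go. Fingertips follow it some 10 to 16 mm below the rim, between the side walls (43 mm apart), until the firm stop of the well floor is felt
- bar_grip (a point): on the bar's top face, 14 mm from its +x end (the end that rises), mid-width; axes as the bar's. Once tipped, the bar can be gripped here across its 40 mm width, the tool square to the tilted top face, fingertips up to about 11 mm below that face before they meet the rim. From there draw it out square to its face
- packer: brass block 53 (x) x 40 (y) x 16 mm (z) lying in the far half of the pocket under the bar. Origin: centre of its underside, 23.5 mm along the stand's +x and 12 mm above the stand's underside; x, y, z as the stand's
- setting_plate: fixed dark steel plate 170 (x) x 110 (y) x 12 mm thick, with a bright steel stop bar along its far end (x from +65 to +85, full width, rising 12 mm above the plate's top). Origin: centre of its underside; x points to the stop (away from the robot, within about 15 degrees), z up
- plate_stop (a point): point on the setting plate: foot of the stop's face, midway along it, at the height of the plate's top (plate frame x = +65, z = +12 mm). Axes as the plate's; +x points into the stop. With the bar laid along x and butted to the stop, the bar's origin is 50 mm on the -x side of this point
- dip_tin: bystander: round tin, blue with white lid, 60 mm across, 42 high; origin centre of its underside
- turned_bush: bystander: turned steel bush, 34 mm across, 42 high, standing; origin centre of its underside
- rod_end: bystander: forged ball-joint rod end, 50 x 119 x 22 mm, lying along its y; origin underside, about the middle

How it is judged:
By the outcome, as a careful person would: the job done as asked, in the order asked, and still so for the second after the job is handed in, with the robot touching nothing.
It also fails if it takes over 59 s, if anything falls off the work surface, if the arm or the gripper's body presses on something with over 40 N, if the wrist force passes 120 N, or if a joint passes its speed limit or range.

## Robot

A 6-joint arm with a two-finger parallel gripper is mounted at the origin on a cart in front of the work surface, level with it; the furniture and walls round the work are solid. World frame = base frame: x ahead of the robot, y to its left, z up, the work surface at z = 0. Lengths are in m, angles in rad, forces in N, time in s.
With the tool pointing down it reaches from about 0.375 to 0.925 m from the base axis. Payload 5.7 kg.
Tool frame: the origin (TCP) lies at the very end of the fingers, on their centre line; the grasp point (between the pads) lies 19 mm behind it (tcp_to_grasp is the x of the grasp point in the tool frame, in m); x points along the fingers, z is the direction in which the jaws open and shut, and the axes are right-handed (so a half turn about x gives the same grasp; the last joint's range is limited). The gripper opens to 88 mm and grips with 3 to 60 N. Pads are 20 mm wide; open, the fingers measure 115 mm over their backs; the gripper's body (75 mm by 178 mm) begins 61 mm behind the grasp point.
Start: joints at [1.057, 0.359, 1.51, -0, 1.272, -0.115], TCP at [0.233, 0.553, 0.223] pointing down, gripper open.
Joint ranges: [-2.97, 2.97], [-1.01, 2.36], [0.21, 2.38], [-0.96, 4.11], [0.2, 2.71], [-2.98, 2.98]. Speed limits (rad/s): [2.39, 2.39, 3.14, 3.14, 3.14, 3.14].

## Interface

Orientations are given as a rotation vector (axis times angle).
In Python, from bench import state, camera, sign_off, tcp_to_grasp gives the robot as it stands.
- The arm moves only by the tool send_rows, never from a script. Its arguments are lists of equal length, an entry for each row: "jaw": the opening in per cent of the stroke, from 0 (shut) to 100 (fully open); "linear": the shift along the tool's x, y, z in mm, a list of three; "turn": the turn about the tool's x in degrees. A call has 1 to 20 rows; each row shifts and turns the pose as measured when the row begins, along the tool's axes as they then stand; what a row does not reach is not made up. A row lasts 1/10 s, in which the tool goes at most 50 mm and 8.59 degrees, less where a joint would pass 70% of its speed; a pose out of reach is approached as far as the arm can. A call is refused whole if a number of a shift passes 50 or a number of a turn 8.59, either way. A call with a gripper value outside its range is refused whole. The fingers move at their own pace and stop on an object; "grip_force" is the grip in N (left out, the last holds). Time passes only in rows, so rows that do not move let the fingers close. It gives the time, the measured TCP pose, the force and the opening at its end, in the units of the state.
- state(): the state, without advancing time (a new reading comes with each control period).
- camera(name): name is "scene" or "top"; returns a dict with "color" (384x512x3 uint8, blue, green, red), "mtx" (3x3 intrinsics, pixels), "R" (3x3) and "t" (3): a world point X has camera coordinates R X + t. Camera axes: x right, y down, z forward; pixel columns grow to the right and rows downward; lengths in m; the calibration is good to about 2 mm. A picture is of the moment at which its call begins. There is no depth.
- sign_off(): hands the job in, once; it reports no verdict.
The state is a dict: "time_s": time; "joints": joint angles; "dq": joint speeds; "joint_torque": joint torques, N m; "ee_pos": TCP position; "ee_rot": TCP orientation; "wrist_force": force on the tool from outside, world axes, zero at the start; "wrist_torque": the same for the moment, N m; "gripper_width": finger opening in m.
Only numpy, scipy, OpenCV 4.12 (cv2) and the standard library are available. Lean on these libraries where they do the work, as an engineer would, in place of code of your own. Each camera call takes 0.05 s, during which the arm holds its last target.

## Working session

There is one attempt and no reset: what is moved stays moved. The work goes in short steps, Python scripts to look and compute and a tool call to move; the robot and the scene stay as the last step left them, time stands still between calls to the robot, and variables do not carry over. Pictures are saved under pics/ and viewed, and the job is handed in when it is done.

Besides the shell and the picture viewer there is one more tool, called after "Request:" as name(argument=value, ...), one argument or row to a line, values as JSON. send_rows: Moves the arm, as the interface text tells. Its arguments: {"type":"object","properties":{"jaw":{"type":"array","items":{"type":"number"}},"linear":{"type":"array","items":{"type":"array","items":{"type":"number"}}},"turn":{"type":"array","items":{"type":"number"}},"grip_force":{"type":"number"}},"required":["jaw","linear","turn"]}

```bash
mkdir -p pics; ls; python3 - <<'E'
from bench import state,camera,tcp_to_grasp
import cv2
s=state();print(s,tcp_to_grasp)
for n in("scene","top"):
    c=camera(n);cv2.imwrite(f"pics/{n}0.png",c["color"]);print(n,c["mtx"],c["R"],c["t"])
E
```

```text
pics
{'time_s': 0.0, 'joints': array([ 1.05691734e+00,  3.59531430e-01,  1.51143523e+00, -2.94707392e-05,
        1.27248203e+00, -1.15090328e-01]), 'dq': array([ 0.00210924, -0.00042868,  0.00020794, -0.00028133,  0.00090693,
        0.0005052 ]), 'joint_torque': array([-1.61500251e-03, -5.15360892e+01, -2.70727605e+01,  6.73151202e-02,
        3.52094311e-02, -9.07358140e-05]), 'ee_pos': array([0.23265063, 0.5523076 , 0.22179279]), 'ee_rot': array([-0.91156534,  1.37355013,  0.9101371 ]), 'wrist_force': array([ 0.09255523, -1.08879142,  0.05731607]), 'wrist_torque': array([-0.02558328,  0.01637459,  0.03217602]), 'gripper_width': 0.08744130304899096} -0.0187
scene [[442.45717393   0.         252.74880098]
 [  0.         442.45717393 199.69520997]
 [  0.           0.           1.        ]] [[ 5.84974812e-01 -8.11051267e-01 -5.59231172e-04]
 [-5.07863014e-01 -3.65760983e-01 -7.79932088e-01]
 [ 6.32360363e-01  4.56524639e-01 -6.25863903e-01]] [-0.25878481  0.33169502  0.70752242]
top [[436.54353232   0.         253.21110254]
 [  0.         436.54353232 191.16958014]
 [  0.           0.           1.        ]] [[-0.00756661 -0.99995668  0.00542066]
 [-0.99821364  0.00723193 -0.0593062 ]
 [ 0.05926443 -0.00585972 -0.99822512]] [0.03174159 0.5047946  1.04296267]
```

View pics/scene0.png

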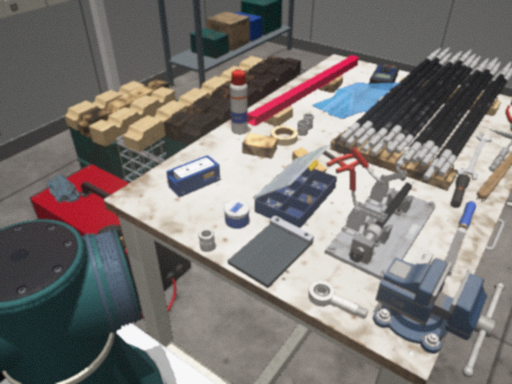

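View pics/top0.png

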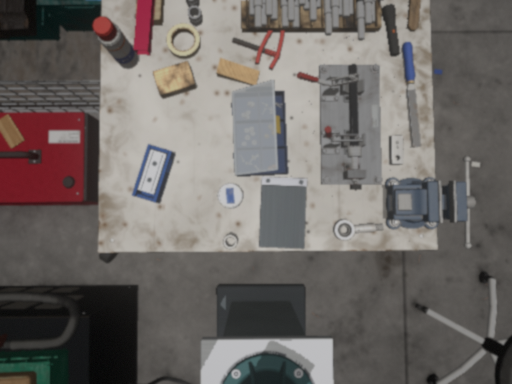

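The top view shows the stand at about (153,173), the plate at (283,213), the tin at (231,195), the bush at (231,240) and the rod end at (355,229). Next I'll zoom in.

```bash
python3 - <<'E'
import cv2,numpy as np
a=cv2.imread("pics/top0.png");b=cv2.imread("pics/scene0.png")
A=cv2.resize(a[140:207,120:187],None,fx=6,fy=6,interpolation=cv2.INTER_CUBIC)
B=cv2.resize(a[170:255,245:320],None,fx=5,fy=5,interpolation=cv2.INTER_CUBIC)
h=max(A.shape[0],B.shape[0]);f=lambda i:cv2.copyMakeBorder(i,0,h-i.shape[0],0,0,0)
cv2.imwrite("pics/z1.png",np.hstack([f(A),f(B)])[:600,:800])
cv2.imwrite("pics/z2.png",cv2.resize(b[140:290,160:320],None,fx=4,fy=4,interpolation=cv2.INTER_CUBIC)[:600])
E
```

```text
(no output)
```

View pics/z1.png

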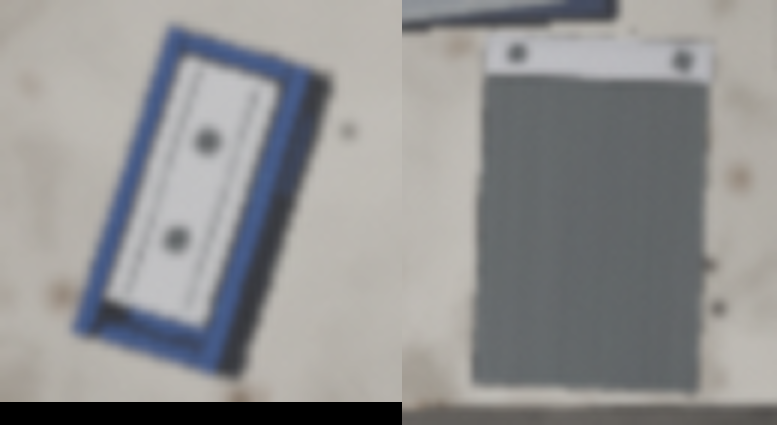

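View pics/z2.png

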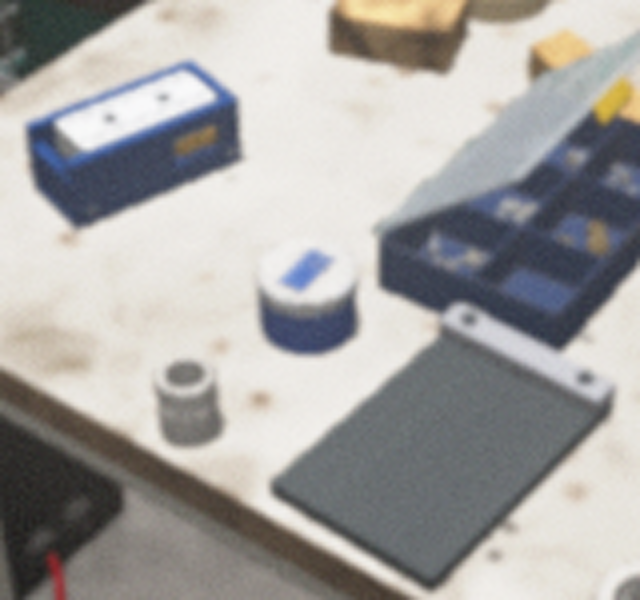

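```bash
cat > h.py <<'E'
import numpy as np,cv2,pickle
def ray(c,px,z):
    K,R,t=c["mtx"],np.array(c["R"]),np.array(c["t"])
    px=np.atleast_2d(px).astype(float)
    d=np.linalg.solve(K,np.c_[px,np.ones(len(px))].T); d=R.T@d; o=-R.T@t
    s=(z-o[2])/d[2]; return (o[:,None]+d*s).T
def big(m):
    cs,_=cv2.findContours(m,cv2.RETR_EXTERNAL,cv2.CHAIN_APPROX_NONE)
    return max(cs,key=cv2.contourArea)[:,0,:]
def rect(P):
    (c,wh,_)=cv2.minAreaRect((P[:,:2]*1000).astype(np.float32)); b=cv2.boxPoints(((c),wh,_))
    e=[b[1]-b[0],b[2]-b[1]]; l=max(e,key=np.linalg.norm); l=l*np.sign(l[0])
    return np.array(c).round(1),np.array(wh).round(1),np.degrees(np.arctan2(l[1],l[0])).round(2)
E
python3 - <<'E'
from h import *
from bench import camera
for n,rb,rp in(("top",(120,140,187,207),(245,170,320,255)),("scene",(160,150,225,200),(220,205,320,290))):
    c=camera(n);im=c["color"]
    def up(r):
        x0,y0,x1,y1=r;f=4
        return cv2.resize(im[y0:y1,x0:x1],None,fx=f,fy=f,interpolation=cv2.INTER_CUBIC),lambda p:(np.array(p)+.5)/f-.5+[x0,y0]
    g,m=up(rb);hsv=cv2.cvtColor(g,cv2.COLOR_BGR2HSV)
    blue=cv2.inRange(hsv,(105,110,(90 if n=="top" else 60)),(125,255,255))
    k=big(blue);print(n,"stand rim",rect(ray(c,m(k),.052)))
    hull=np.zeros(blue.shape,np.uint8);cv2.fillPoly(hull,[k],255)
    hull=cv2.erode(hull,np.ones((13,13)))
    w=cv2.inRange(hsv,(0,0,150),(180,60,255))&hull
    P=ray(c,m(big(w)),.052);print("bar",rect(P))
    g,m=up(rp);hsv=cv2.cvtColor(g,cv2.COLOR_BGR2HSV)
    gray=cv2.inRange(hsv,(80,12,70),(115,70,140)) if n=="top" else cv2.inRange(g,(70,70,60),(140,140,125))
    gray=cv2.morphologyEx(gray,cv2.MORPH_OPEN,np.ones((9,9)))
    print("plate",rect(ray(c,m(big(gray)),.012)))
    cv2.imwrite(f"pics/m_{n}.png",np.vstack([cv2.copyMakeBorder(x,0,0,0,420-x.shape[1],0) for x in(blue,gray)])[:600])
E
```

```text
top stand rim (array([535.4, 245.9]), array([ 42.6, 126. ]), np.float32(-35.58))Traceback (most recent call last):
  File "<stdin>", line 14, in <module>
  File "h.py", line 9, in big
    return max(cs,key=cv2.contourArea)[:,0,:]
           ~~~^^^^^^^^^^^^^^^^^^^^^^^^
ValueError: max() iterable argument is empty
```

```bash
cat > m.py <<'E'
from h import *
import pickle
from bench import camera
for n,rb,rp in(("top",(120,140,187,207),(245,170,320,255)),("scene",(160,150,225,200),(220,205,320,290))):
    c=camera(n);im=c["color"]
    def up(r):
        x0,y0,x1,y1=r;f=4
        return cv2.resize(im[y0:y1,x0:x1],None,fx=f,fy=f,interpolation=cv2.INTER_CUBIC),lambda p:(np.array(p)+.5)/f-.5+[x0,y0]
    g,m=up(rb);d=g[...,0].astype(int)-g[...,2]
    blue=(d>(45 if n=="top" else 30)).astype(np.uint8)*255
    k=cv2.convexHull(big(cv2.morphologyEx(blue,cv2.MORPH_CLOSE,np.ones((9,9)))))[:,0]
    print(n,"stand rim",rect(ray(c,m(k),.052)))
    hull=np.zeros(blue.shape,np.uint8);cv2.fillPoly(hull,[k],255)
    w=((g.min(2)>140)&(abs(d)<50)).astype(np.uint8)*255&cv2.erode(hull,np.ones((15,15)))
    w=cv2.morphologyEx(w,cv2.MORPH_OPEN,np.ones((5,5)))
    P=ray(c,m(big(w)),.052);print("bar",rect(P))
    g,m=up(rp);gg=g.max(2)
    gray=((gg>70)&(gg<150)&(g[...,0]>=g[...,2].astype(int)+2)).astype(np.uint8)*255
    gray=cv2.morphologyEx(gray,cv2.MORPH_CLOSE,np.ones((5,5)));gray=cv2.morphologyEx(gray,cv2.MORPH_OPEN,np.ones((15,15)))
    print("plate",rect(ray(c,m(big(gray)),.012)))
    cv2.imwrite(f"pics/m_{n}.png",np.vstack([cv2.copyMakeBorder(x,0,0,0,420-x.shape[1],0) for x in(blue|w//2,gray)])[:600])
E
python3 m.py
```

```text
top stand rim (array([547.6, 265.5]), array([ 56.6, 122.6]), np.float32(-17.41))
bar (array([551.2, 265.5]), array([39.9, 99.7]), np.float32(-17.08))
plate (array([445.4, -42. ]), array([107.1, 150.3]), np.float32(-2.52))
scene stand rim (array([538.7, 260.7]), array([ 76.3, 138.4]), np.float32(-15.42))
bar (array([548. , 263.9]), array([ 43.8, 105. ]), np.float32(-17.65))
plate (array([446.1, -44.1]), array([109.8, 164.3]), np.float32(-2.8))
```

View pics/m_top.png

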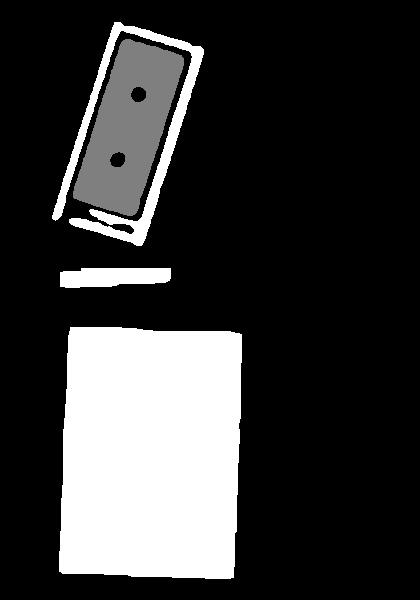

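View pics/m_scene.png

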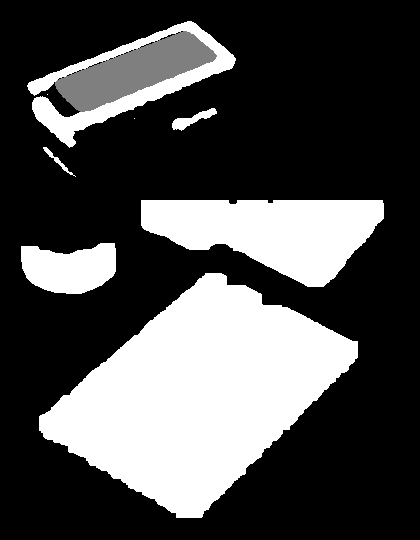

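The masks are clean. The stand and bar are at about (551,265) mm with yaw -17.2°, and the plate area is at (445,-42) mm with yaw -2.6°. Before moving I'll check the parts-box lid next to the stop, and the tool axes.

```bash
python3 - <<'E'
import cv2,numpy as np
a=cv2.imread("pics/top0.png");b=cv2.imread("pics/scene0.png")
cv2.imwrite("pics/z3.png",np.hstack([cv2.resize(b[130:230,240:350],None,fx=4,fy=4,interpolation=cv2.INTER_CUBIC)[:400],cv2.resize(a[75:185,215:300],None,fx=4,fy=4,interpolation=cv2.INTER_CUBIC)[40:440]]))
from bench import state
from scipy.spatial.transform import Rotation as R
print(R.from_rotvec(state()["ee_rot"]).as_matrix().round(3))
E
```

```text
[[-0.001 -0.922  0.388]
 [-0.001  0.388  0.922]
 [-1.     0.    -0.001]]
```

View pics/z3.png

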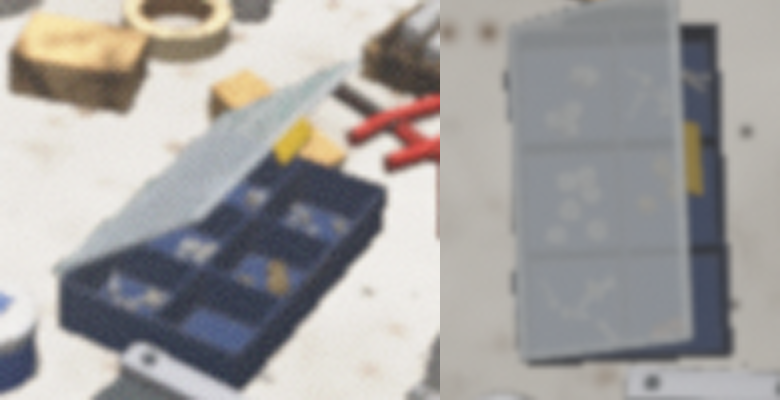

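```bash
python3 - <<'E'
from h import *
from bench import camera
a=camera("scene");b=camera("top")
P=[np.array(c["mtx"])@np.c_[c["R"],c["t"]] for c in(a,b)]
u=np.array([[290,185],[254,197.5],[327,146.5]],float).T;v=np.array([[278,170],[235,174.5],[274,86]],float).T
X=cv2.triangulatePoints(P[0],P[1],u,v);print((X[:3]/X[3]).T.round(3))
print(ray(b,[[231,195]],.042),ray(b,[[231,240]],.042),ray(b,[[261.8,185],[306.2,186.4]],.02))
E
```

```text
[[ 0.545 -0.026  0.124]
 [ 0.543  0.07   0.045]
 [ 0.729 -0.018  0.126]]
[[0.49473396 0.08062928 0.042     ]] [[0.38908627 0.08110999 0.042     ]] [[ 0.51948076  0.00718745  0.02      ]
 [ 0.51532292 -0.10000621  0.02      ]]
```

Request:
send_rows(
  jaw=[0,0],
  linear=[
    [0,0,0],
    [0,0,0],
  ],
  turn=[-5.6,0],
)

```text
time_s: 0.55
ee_pos: [0.2329, 0.5527, 0.2223]
ee_rot: [-0.987, 1.337, 0.986]
wrist_force: [0.1, 0.7, 0.3]
gripper_width: 0.0751
```

```bash
cat > go.py <<'E'
import sys,numpy as np
from bench import state
from scipy.spatial.transform import Rotation as R
s=state();M=R.from_rotvec(s["ee_rot"]).as_matrix()
p=s["ee_pos"]*1000
print("t",round(s["time_s"],2),"pos",p.round(1),"jaw az",np.degrees(np.arctan2(M[1,2],M[0,2])).round(2),"down",M[:,0].round(3),"F",s["wrist_force"].round(1),"w",round(s["gripper_width"]*1000,1))
if len(sys.argv)>3:
    d=np.array([float(v) for v in sys.argv[1:4]])-p
    print("tool delta",(M.T@d).round(1))
E
python3 go.py 511.8 277.4 100
```

```text
t 0.55 pos [232.9 552.7 222.3] jaw az 72.88 down [-0.    -0.001 -1.   ] F [0.1 0.7 0.3] w 75.1
tool delta [ 122.4 -347.6 -180.9]
```

Request:
send_rows(
  jaw=[0,0,0,0,0,0,0,0,0,0,0,0,0],
  linear=[
    [5,-15,-8],
    [9,-29,-15],
    [9,-29,-15],
    [9,-29,-15],
    [9,-29,-15],
    [9,-29,-15],
    [9,-29,-15],
    [9,-29,-15],
    [9,-29,-15],
    [9,-29,-15],
    [9,-29,-15],
    [9,-29,-15],
    [9,-12,-8],
  ],
  turn=[0,0,0,0,0,0,0,0,0,0,0,0,0],
)

```text
time_s: 1.85
ee_pos: [0.5216, 0.2539, 0.104]
ee_rot: [-0.971, 1.342, 0.965]
wrist_force: [-0.1, 1.2, -0.1]
gripper_width: 0.0006
```

```bash
python3 go.py 511.8 277.4 56; python3 - <<'E'
from bench import camera
import cv2,numpy as np
cv2.imwrite("pics/a1.png",np.hstack([cv2.resize(camera("scene")["color"][60:260,100:300],None,fx=2,fy=2),cv2.resize(camera("top")["color"][80:280,80:280],None,fx=2,fy=2)]))
E
```

```text
t 1.85 pos [521.6 253.9 104. ] jaw az 71.5 down [ 0.004 -0.002 -1.   ] F [-0.1  1.2 -0.1] w 0.6
tool delta [47.9 17.  19.1]
```

View pics/a1.png

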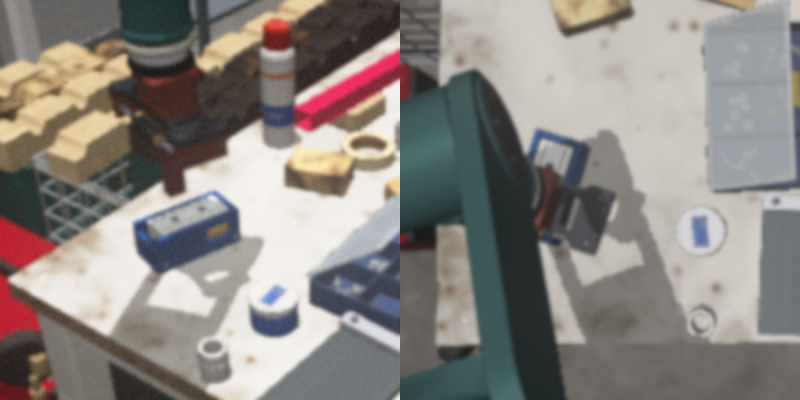

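The fingers are closed above the stand. They overshot slightly, so I'll correct that.

Request:
send_rows(
  jaw=[0,0,0,0],
  linear=[
    [10,8,9],
    [15,9,10],
    [10,0,0],
    [0,0,0],
  ],
  turn=[-1.3,0,0,0],
)

```text
time_s: 2.35
ee_pos: [0.5048, 0.2812, 0.0659]
ee_rot: [-0.988, 1.337, 0.988]
wrist_force: [-0.2, -0.1, -0.7]
gripper_width: 0.0002
```

```bash
python3 go.py 511.8 277.4 54
```

```text
t 2.35 pos [504.8 281.2  65.9] jaw az 72.98 down [-0.001 -0.001 -1.   ] F [-0.2 -0.1 -0.7] w 0.2
tool delta [11.9 -7.8 -1.6]
```

Request:
send_rows(
  jaw=[0,0,0],
  linear=[
    [4,-7,-1.5],
    [4,0,0],
    [0,0,0],
  ],
  turn=[0,0,0],
)

```text
time_s: 2.65
ee_pos: [0.5108, 0.2787, 0.0578]
ee_rot: [-0.99, 1.336, 0.99]
wrist_force: [-0.3, 0.4, 0.3]
gripper_width: 0.0002
```

```bash
python3 go.py 511.8 277.4 54
```

```text
t 2.65 pos [510.8 278.7  57.8] jaw az 73.15 down [-0.001 -0.001 -1.   ] F [-0.3  0.4  0.3] w 0.2
tool delta [ 3.8 -1.3 -0.9]
```

Request:
send_rows(
  jaw=[0,0,0,0,0,0,0],
  linear=[
    [2,-1,-1],
    [2,0,0],
    [2,0,0],
    [2,0,0],
    [2,0,0],
    [2,0,0],
    [0,0,0],
  ],
  turn=[0,0,0,0,0,0,0],
)

```text
time_s: 3.35
ee_pos: [0.5125, 0.2769, 0.0457]
ee_rot: [-0.989, 1.335, 0.988]
wrist_force: [0.4, 0.0, 0.6]
gripper_width: 0.0006
```

```bash
python3 go.py 511.8 277.4 40
```

```text
t 3.35 pos [512.5 276.9  45.7] jaw az 73.07 down [ 0. -0. -1.] F [0.4 0.  0.6] w 0.6
tool delta [5.7 0.8 0.3]
```

Request:
send_rows(
  jaw=[0,0,0,0,0],
  linear=[
    [2,0,0],
    [2,0,0],
    [2,0,0],
    [1,0,0],
    [0,0,0],
  ],
  turn=[0,0,0,0,0],
)

```text
time_s: 3.85
ee_pos: [0.5132, 0.277, 0.0414]
ee_rot: [-0.99, 1.333, 0.988]
wrist_force: [-1.4, -0.2, 1.4]
gripper_width: 0.0003
```

```bash
python3 go.py 511.8 277.4 40;python3 - <<'E'
from bench import camera
import cv2,numpy as np
cv2.imwrite("pics/a2.png",cv2.resize(camera("scene")["color"][120:220,140:290],None,fx=4,fy=4))
E
```

```text
t 3.85 pos [513.2 277.   41.4] jaw az 73.1 down [ 0.002 -0.    -1.   ] F [-1.4 -0.2  1.4] w 0.3
tool delta [1.4 1.5 0. ]
```

View pics/a2.png

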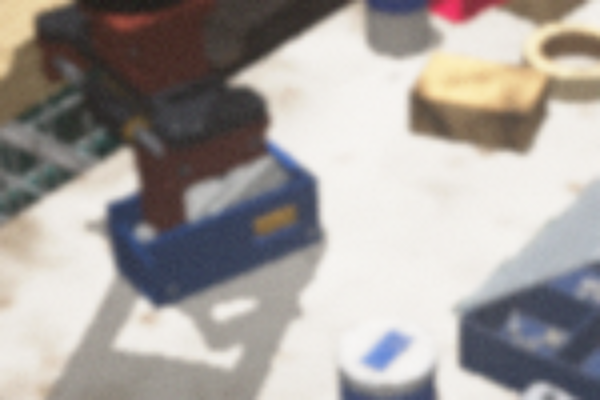

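The force is still low at 41 mm, so I'll keep going down until there is a firm stop.

Request:
send_rows(
  jaw=[0,0,0,0],
  linear=[
    [2,0.8,0],
    [2,0.7,0],
    [2,0,0],
    [0,0,0],
  ],
  turn=[0,0,0,0],
)

```text
time_s: 4.3
ee_pos: [0.5132, 0.2769, 0.0413]
ee_rot: [-0.993, 1.329, 0.985]
wrist_force: [-2.0, -0.2, 0.1]
gripper_width: 0.0004
```

```bash
python3 go.py 511.8 277.4 40
```

```text
t 4.3 pos [513.2 276.9  41.3] jaw az 73.16 down [ 0.007 -0.001 -1.   ] F [-2.  -0.2  0.1] w 0.4
tool delta [1.3 1.5 0. ]
```

The descent has stopped at 41.3 mm, about where the tipped bar should rest. I'll retract straight up and look.

Request:
send_rows(
  jaw=[0,0,0,0,0,0,0,30,70,70],
  linear=[
    [-3,0,0],
    [-6,0,0],
    [-10,0,0],
    [-15,0,0],
    [-15,0,0],
    [-15,0,0],
    [0,30,0],
    [0,40,0],
    [0,30,0],
    [0,0,0],
  ],
  turn=[0,0,0,0,0,0,0,0,0,0],
)

```text
time_s: 5.3
ee_pos: [0.4179, 0.3074, 0.1108]
ee_rot: [-0.991, 1.324, 0.982]
wrist_force: [0.5, -0.4, -0.7]
gripper_width: 0.0214
```

```bash
python3 go.py 511.8 277.4 40;python3 - <<'E'
from bench import camera
import cv2,numpy as np
cv2.imwrite("pics/a3.png",np.hstack([cv2.resize(camera("scene")["color"][120:220,150:250],None,fx=4,fy=4),cv2.resize(camera("top")["color"][120:220,105:205],None,fx=4,fy=4)]))
E
```

```text
t 5.3 pos [417.9 307.4 110.8] jaw az 73.0 down [ 0.012  0.002 -1.   ] F [ 0.5 -0.4 -0.7] w 21.4
tool delta [ 71.9 -97.8  -1.6]
```

View pics/a3.png

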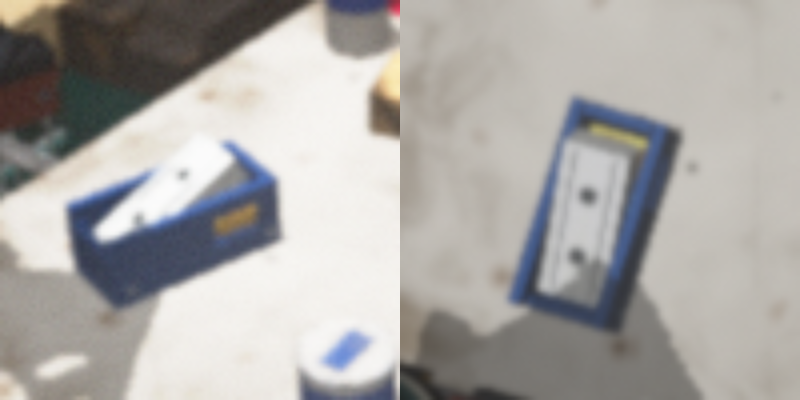

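The bar stays leaning by itself: raised end at about (195,140) in the left zoom, packer showing yellow at (615,135) in the right zoom. Next I'll locate the raised top edge in both views.

```bash
python3 - <<'E'
from h import *
from bench import camera
a=camera("scene");b=camera("top")
P=[np.array(c["mtx"])@np.c_[c["R"],c["t"]] for c in(a,b)]
z=lambda c,r,x0,y0:[(x0+(c+.5)/4-.5),(y0+(r+.5)/4-.5)]
# raised top edge corners: left (far y+) and right
u=np.array([z(200,135,150,120),z(236,157,150,120)]).T;v=np.array([z(170,138,105,120),z(232,152,105,120)]).T
X=cv2.triangulatePoints(P[0],P[1],u,v);X=(X[:3]/X[3]).T*1000;print(X.round(1))
c,s=np.cos(np.radians(-17.2)),np.sin(np.radians(-17.2))
for Q in X: d=Q[:2]-[551,265.3];print("stand",(d@[c,s]).round(1),(d@[-s,c]).round(1),Q[2].round(1))
print("target",np.array([551,265.3])+30*np.array([c,s]))
E
```

```text
[[587.7 273.9  69.9]
 [579.7 237.3  71.1]]
stand 32.5 19.1 69.9
stand 35.7 -18.3 71.1
target [579.65835086 256.4287585 ]
```

Request:
send_rows(
  jaw=[70,70,70,70,70,70,70],
  linear=[
    [0,-20,-1],
    [0,-35,-1],
    [0,-40,0],
    [0,-40,0],
    [0,-25,0],
    [0,-8,0],
    [0,0,0],
  ],
  turn=[0,0,0,0,0,0,0],
)

```text
time_s: 6.2
ee_pos: [0.603, 0.2477, 0.1134]
ee_rot: [-0.989, 1.316, 0.969]
wrist_force: [-0.3, -0.2, -0.3]
gripper_width: 0.0615
```

```bash
python3 go.py 579.7 256.4 55
```

```text
t 6.2 pos [603.  247.7 113.4] jaw az 72.58 down [ 0.024  0.003 -1.   ] F [-0.3 -0.2 -0.3] w 61.5
tool delta [57.8 26.1  0.8]
```

Request:
send_rows(
  jaw=[70,70,70,70,70,70],
  linear=[
    [4,8,0.4],
    [8,10,0.4],
    [10,7,0],
    [8,0,0],
    [3,0,0],
    [0,0,0],
  ],
  turn=[0,0,0,0,0,0],
)

```text
time_s: 6.8
ee_pos: [0.5711, 0.2576, 0.0754]
ee_rot: [-0.99, 1.322, 0.975]
wrist_force: [0.3, 0.2, 1.1]
gripper_width: 0.0618
```

```bash
python3 go.py 579.7 256.4 55
```

```text
t 6.8 pos [571.1 257.6  75.4] jaw az 72.76 down [ 0.017  0.002 -1.   ] F [0.3 0.2 1.1] w 61.8
tool delta [20.6 -8.2  1.2]
```

Request:
send_rows(
  jaw=[70,70,70,70,70,70],
  linear=[
    [3,-4,1],
    [4,-3,0.2],
    [4,0,0],
    [3,0,0],
    [2,0,0],
    [0,0,0],
  ],
  turn=[0,0,0,0,0,0],
)

```text
time_s: 7.4
ee_pos: [0.5808, 0.2569, 0.0588]
ee_rot: [-0.99, 1.319, 0.974]
wrist_force: [-0.9, 0.1, -0.5]
gripper_width: 0.0616
```

```bash
python3 go.py 579.7 256.4 55;python3 - <<'E'
from bench import camera
import cv2,numpy as np
cv2.imwrite("pics/a4.png",np.hstack([cv2.resize(camera("scene")["color"][100:220,150:250],None,fx=4,fy=4),cv2.resize(camera("top")["color"][100:220,105:205],None,fx=4,fy=4)]))
E
```

```text
t 7.4 pos [580.8 256.9  58.8] jaw az 72.75 down [ 0.019  0.002 -1.   ] F [-0.9  0.1 -0.5] w 61.6
tool delta [ 3.7  1.  -0.8]
```

View pics/a4.png

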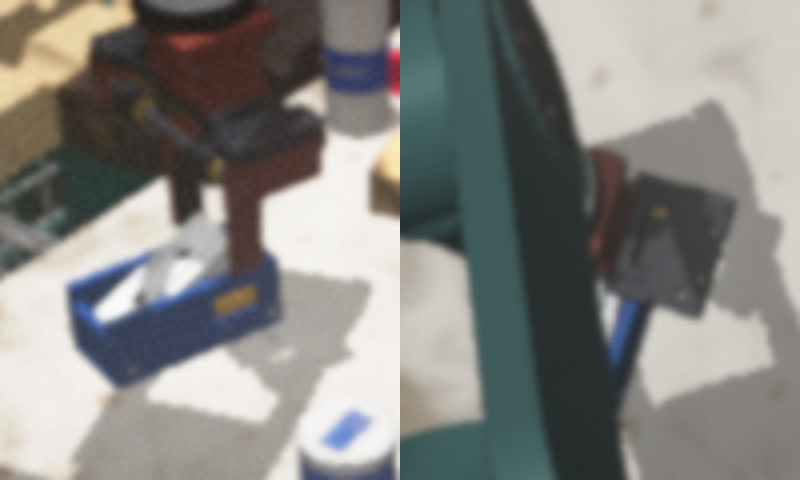

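The fingers straddle the raised end, and the body's long side runs along the jaw axis. I'll go down 3 mm and close.

Request:
send_rows(
  jaw=[70,70,20,20,20,20,20],
  linear=[
    [2,0.5,0],
    [1,0,0],
    [0,0,0],
    [0,0,0],
    [0,0,0],
    [0,0,0],
    [0,0,0],
  ],
  turn=[0,0,0,0,0,0,0],
  grip_force=45,
)

```text
time_s: 8.2
ee_pos: [0.5805, 0.2572, 0.0564]
ee_rot: [-0.99, 1.318, 0.974]
wrist_force: [0.5, 0.5, 0.5]
gripper_width: 0.0396
```

```bash
python3 go.py 579.7 256.4 55
```

```text
t 8.2 pos [580.5 257.2  56.4] jaw az 72.77 down [ 0.02   0.002 -1.   ] F [0.5 0.5 0.5] w 39.6
tool delta [ 1.3  0.6 -1.1]
```

Request:
send_rows(
  jaw=[20,20,20,20,20,20,20],
  linear=[
    [-2,0,0],
    [-3,0,0],
    [-4,0,0],
    [-5,0,0],
    [-6,0,0],
    [-6,0,0],
    [0,0,0],
  ],
  turn=[0,0,0,0,0,0,0],
)

```text
time_s: 8.9
ee_pos: [0.5795, 0.257, 0.0843]
ee_rot: [-0.99, 1.319, 0.974]
wrist_force: [0.6, 0.2, -1.5]
gripper_width: 0.0394
```

```bash
python3 go.py 579.7 256.4 55;python3 - <<'E'
from bench import camera
import cv2,numpy as np
cv2.imwrite("pics/a5.png",cv2.resize(camera("scene")["color"][80:220,130:280],None,fx=4,fy=4))
E
```

```text
t 8.9 pos [579.5 257.   84.3] jaw az 72.77 down [ 0.02   0.002 -1.   ] F [ 0.6  0.2 -1.5] w 39.4
tool delta [29.3  0.2 -0.7]
```

View pics/a5.png

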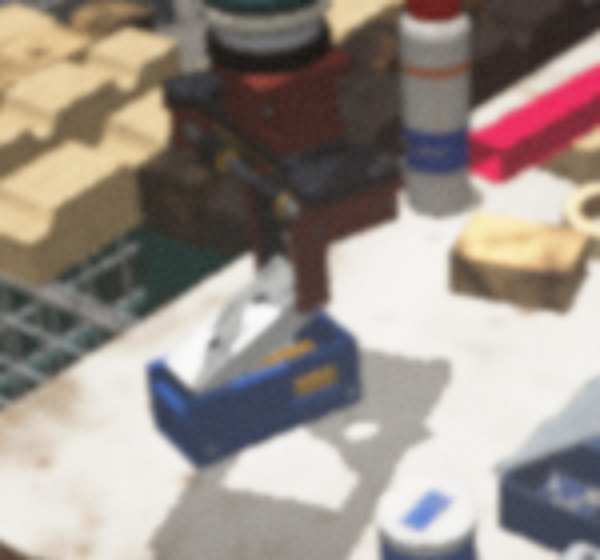

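The bar is held tilted and the packer is still in the stand. I'll raise it and turn towards the plate.

Request:
send_rows(
  jaw=[20,20,20,20,20,20,20,20,20],
  linear=[
    [-10,0,0],
    [-20,0,0],
    [-20,3,0],
    [-20,10,0],
    [-10,15,0],
    [0,15,0],
    [0,10,0],
    [0,5,0],
    [0,0,0],
  ],
  turn=[0,0,0,0,-3,-4,-4,-3,0],
)

```text
time_s: 9.85
ee_pos: [0.5196, 0.2714, 0.1704]
ee_rot: [-1.181, 1.214, 1.161]
wrist_force: [1.5, 0.2, -1.9]
gripper_width: 0.0398
```

```bash
python3 go.py 479.5 -44.1 110
```

```text
t 9.85 pos [519.6 271.4 170.4] jaw az 87.26 down [ 0.02   0.003 -1.   ] F [ 1.5  0.2 -1.9] w 39.8
tool delta [  58.6   26.2 -317.3]
```

Request:
send_rows(
  jaw=[20,20,20,20,20,20,20,20,20,20,20,20,20,20,20,20],
  linear=[
    [0,2,-10],
    [0,3,-20],
    [0,3,-22],
    [0,3,-22],
    [0,3,-22],
    [0,3,-22],
    [0,3,-22],
    [0,3,-22],
    [0,3,-22],
    [0,0,-22],
    [0,0,-22],
    [0,0,-22],
    [0,0,-22],
    [0,0,-18],
    [0,0,-10],
    [0,0,0],
  ],
  turn=[-0.3,0,0,0,0,0,0,0,0,0,0,0,0,0,0,0],
)

```text
time_s: 11.45
ee_pos: [0.478, -0.0488, 0.1714]
ee_rot: [-1.174, 1.22, 1.144]
wrist_force: [0.2, 0.3, -2.7]
gripper_width: 0.0394
```

```bash
python3 go.py 479.5 -44.1 110;python3 - <<'E'
from bench import camera
import cv2,numpy as np
cv2.imwrite("pics/a6.png",cv2.resize(camera("scene")["color"][130:290,180:340],None,fx=3,fy=3))
E
```

```text
t 11.45 pos [478.  -48.8 171.4] jaw az 86.36 down [ 0.025 -0.001 -1.   ] F [ 0.2  0.3 -2.7] w 39.4
tool delta [61.5  0.3  4.7]
```

View pics/a6.png

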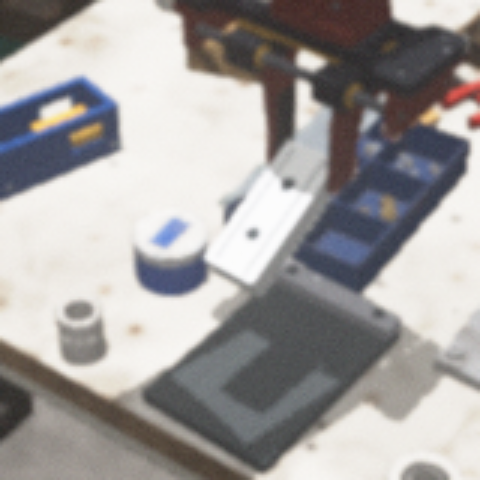

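Request:
send_rows(
  jaw=[20,20,20,20,20,20,20,20],
  linear=[
    [8,0,2],
    [16,0,1.5],
    [16,0,1],
    [16,0,0],
    [16,0,0],
    [12,0,0],
    [6,0,0],
    [0,0,0],
  ],
  turn=[-1.2,0,0,0,0,0,0,0],
)

```text
time_s: 12.3
ee_pos: [0.4804, -0.036, 0.0757]
ee_rot: [-1.197, 1.203, 1.171]
wrist_force: [0.2, -0.6, -2.5]
gripper_width: 0.0398
```

```bash
python3 go.py 479.5 -44.1 66
```

```text
t 12.3 pos [480.4 -36.   75.7] jaw az 88.32 down [ 0.024  0.002 -1.   ] F [ 0.2 -0.6 -2.5] w 39.8
tool delta [ 9.7  0.9 -8.1]
```

Request:
send_rows(
  jaw=[20,20,20,20,20,20,20],
  linear=[
    [2,0,-4],
    [2,0,-3],
    [2,0,-1],
    [2,0,0],
    [3,0,0],
    [3,0,0],
    [0,0,0],
  ],
  turn=[0.6,0,0,0,0,0,0],
)

```text
time_s: 13.0
ee_pos: [0.4827, -0.0447, 0.0627]
ee_rot: [-1.192, 1.205, 1.159]
wrist_force: [-0.3, 0.8, -0.7]
gripper_width: 0.0399
```

```bash
python3 go.py 479.5 -44.1 60
```

```text
t 13.0 pos [482.7 -44.7  62.7] jaw az 87.72 down [ 0.029  0.001 -1.   ] F [-0.3  0.8 -0.7] w 39.9
tool delta [2.6 3.3 0.4]
```

The low end has reached the plate: the carried weight dropped to about 0.7 N. I'll ease the grip and lower the bar flat.

Request:
send_rows(
  jaw=[20,20,20,20,20,20,20],
  linear=[
    [0,0,0],
    [3,0.5,0],
    [3,0.5,0],
    [3,0.5,0],
    [3,0.5,0],
    [3,0.5,0],
    [0,0,0],
  ],
  turn=[0,0,0,0,0,0,0],
  grip_force=20,
)

```text
time_s: 13.7
ee_pos: [0.4867, -0.0455, 0.0486]
ee_rot: [-1.198, 1.198, 1.15]
wrist_force: [2.7, 0.2, 2.5]
gripper_width: 0.0398
```

```bash
python3 go.py 479.5 -44.1 40
```

```text
t 13.7 pos [486.7 -45.5  48.6] jaw az 87.69 down [ 0.04  -0.001 -0.999] F [2.7 0.2 2.5] w 39.8
tool delta [8.3 7.6 1.1]
```

Request:
send_rows(
  jaw=[20,20,20,20,20,20,20],
  linear=[
    [3,1.5,0],
    [3,1.5,0],
    [3,1.5,0],
    [3,1,0],
    [3,1,0],
    [3,1,0],
    [0,0,0],
  ],
  turn=[0,0,0,0,0,0,0],
)

```text
time_s: 14.4
ee_pos: [0.4778, -0.0452, 0.028]
ee_rot: [-1.197, 1.2, 1.153]
wrist_force: [1.8, 0.5, 2.0]
gripper_width: 0.04
```

```bash
python3 go.py 479.5 -44.1 40;python3 - <<'E'
from bench import camera
import cv2,numpy as np
cv2.imwrite("pics/a7.png",cv2.resize(camera("scene")["color"][160:290,200:340],None,fx=4,fy=4))
E
```

```text
t 14.4 pos [477.8 -45.2  28. ] jaw az 87.72 down [ 0.037 -0.001 -0.999] F [1.8 0.5 2. ] w 40.0
tool delta [-11.9  -2.1   1.2]
```

View pics/a7.png

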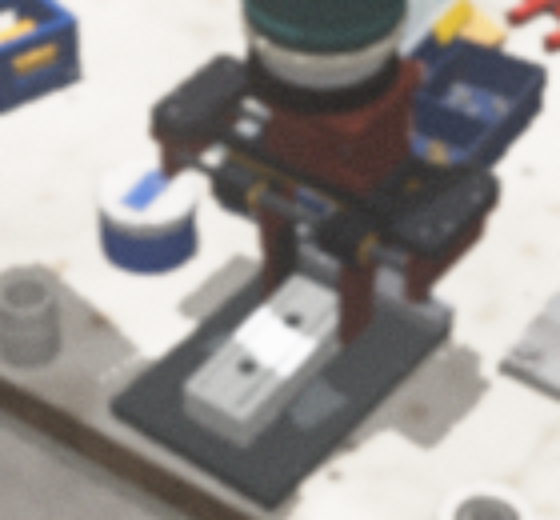

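The bar is almost flat, with its body at about (265,365) in the zoom. I'll lower the last few millimetres.

Request:
send_rows(
  jaw=[20,20,20,20,20,20],
  linear=[
    [2,0,0],
    [2,0,0],
    [2,0,0],
    [2,0,0],
    [2,0,0],
    [0,0,0],
  ],
  turn=[0,0,0,0,0,0],
)

```text
time_s: 15.05
ee_pos: [0.4782, -0.0451, 0.02]
ee_rot: [-1.198, 1.199, 1.152]
wrist_force: [-0.1, -0.5, -2.5]
gripper_width: 0.04
```

```bash
python3 go.py 479.5 -44.1 20
```

```text
t 15.05 pos [478.2 -45.1  20. ] jaw az 87.75 down [ 0.038 -0.001 -0.999] F [-0.1 -0.5 -2.5] w 40.0
tool delta [ 0.1 -1.3  1.1]
```

Request:
send_rows(
  jaw=[20,20,20,20],
  linear=[
    [1,0,0],
    [1,0,0],
    [1,0,0],
    [0,0,0],
  ],
  turn=[0,0,0,0],
)

```text
time_s: 15.45
ee_pos: [0.4775, -0.0449, 0.0199]
ee_rot: [-1.199, 1.199, 1.152]
wrist_force: [-0.2, -0.3, -2.3]
gripper_width: 0.0398
```

```bash
python3 go.py 479.5 -44.1 20;python3 - <<'E'
from bench import camera
import cv2,numpy as np
cv2.imwrite("pics/a8.png",np.hstack([cv2.resize(camera("scene")["color"][180:290,200:300],None,fx=4,fy=4),cv2.resize(camera("top")["color"][150:260,230:330],None,fx=4,fy=4)]))
E
```

```text
t 15.45 pos [477.5 -44.9  19.9] jaw az 87.77 down [ 0.039 -0.001 -0.999] F [-0.2 -0.3 -2.3] w 39.8
tool delta [-0.  -2.   0.9]
```

View pics/a8.png

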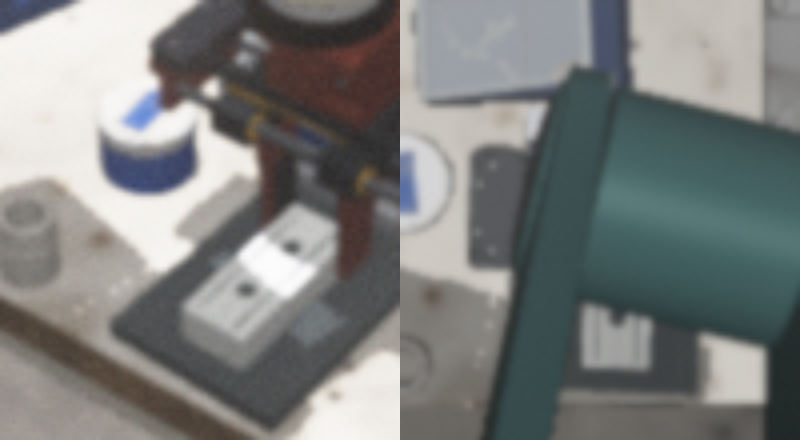

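The bar lies flat and squarely on the plate. The parts-box lid stands 124 mm high just behind the stop, so I'll release, regrip mid-length away from it, and push from there.

Request:
send_rows(
  jaw=[60,60,60,60,60,60,60,60],
  linear=[
    [0,0,0],
    [0,0,0],
    [0,0,0],
    [0,5,0],
    [0,10,0],
    [0,12,0],
    [0,6,0],
    [0,0,0],
  ],
  turn=[0,0,0,0,0,0,0,0],
)

```text
time_s: 16.35
ee_pos: [0.437, -0.0424, 0.0166]
ee_rot: [-1.194, 1.204, 1.159]
wrist_force: [0.4, 0.2, 0.7]
gripper_width: 0.0525
```

```bash
python3 go.py 439.5 -43.3 20;python3 - <<'E'
from bench import camera
import cv2,numpy as np
cv2.imwrite("pics/a9.png",cv2.resize(camera("scene")["color"][180:290,200:330],None,fx=5,fy=5))
E
```

```text
t 16.35 pos [437.  -42.4  16.6] jaw az 87.78 down [ 0.03   0.001 -1.   ] F [0.4 0.2 0.7] w 52.5
tool delta [-3.4 -2.6 -0.8]
```

View pics/a9.png

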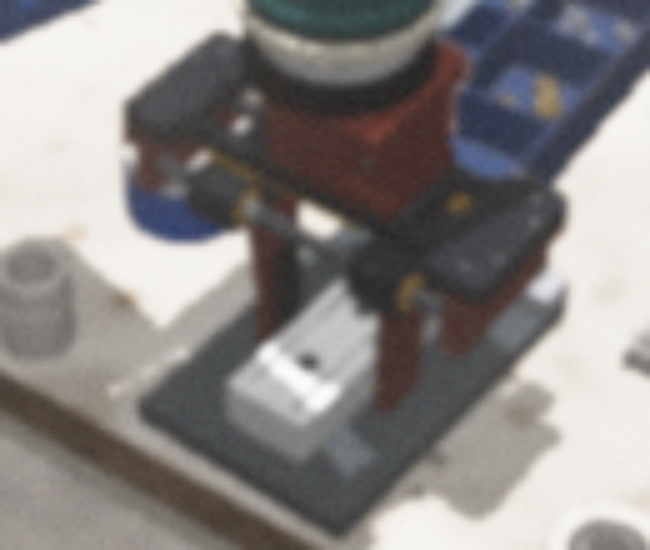

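Request:
send_rows(
  jaw=[60,60,20,20,20,20,20],
  linear=[
    [-4,0,-1],
    [0,0,0],
    [0,0,0],
    [0,0,0],
    [0,0,0],
    [0,0,0],
    [0,0,0],
  ],
  turn=[0,0,0,0,0,0,0],
  grip_force=15,
)

```text
time_s: 17.1
ee_pos: [0.4392, -0.0441, 0.0215]
ee_rot: [-1.196, 1.202, 1.157]
wrist_force: [-0.1, -0.0, 0.4]
gripper_width: 0.0397
```

```bash
python3 go.py 468.5 -43.7 20
```

```text
t 17.1 pos [439.2 -44.1  21.5] jaw az 87.78 down [ 0.033  0.    -0.999] F [-0.1 -0.   0.4] w 39.7
tool delta [  2.4 -29.2   1.5]
```

Request:
send_rows(
  jaw=[20,20,20,20,20,20,20,20,20],
  linear=[
    [0.2,-3,0.2],
    [0.2,-3,0.2],
    [0.2,-3,0.2],
    [0.2,-3,0.2],
    [0.2,-3,0.2],
    [0.2,-3,0.2],
    [0.2,-2,0.1],
    [0,0,0],
    [0,0,0],
  ],
  turn=[0.2,0,0,0,0,0,0,0,0],
)

```text
time_s: 18.0
ee_pos: [0.4409, -0.0433, 0.0211]
ee_rot: [-1.183, 1.225, 1.182]
wrist_force: [-0.3, 0.2, -0.0]
gripper_width: 0.0399
```

```bash
python3 go.py 468.5 -43.7 20
```

```text
t 18.0 pos [440.9 -43.3  21.1] jaw az 87.93 down [ 0.001  0.001 -1.   ] F [-0.3  0.2 -0. ] w 39.9
tool delta [  1.1 -27.6   0.6]
```

```bash
python3 - <<'E'
from bench import camera
import cv2,numpy as np
cv2.imwrite("pics/b1.png",np.hstack([cv2.resize(camera("scene")["color"][180:290,200:330],None,fx=4,fy=4),cv2.resize(camera("top")["color"][165:260,240:320],None,fx=3.5,fy=4.6)[:440]]))
E
```

```text
Traceback (most recent call last):
ValueError: all the input array dimensions except for the concatenation axis must match exactly, but along dimension 0, the array at index 0 has size 440 and the array at index 1 has size 437
```

```bash
python3 - <<'E'
from bench import camera
import cv2,numpy as np
cv2.imwrite("pics/b1.png",cv2.resize(camera("scene")["color"][180:290,200:330],None,fx=5,fy=5))
E
```

```text
(no output)
```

View pics/b1.png

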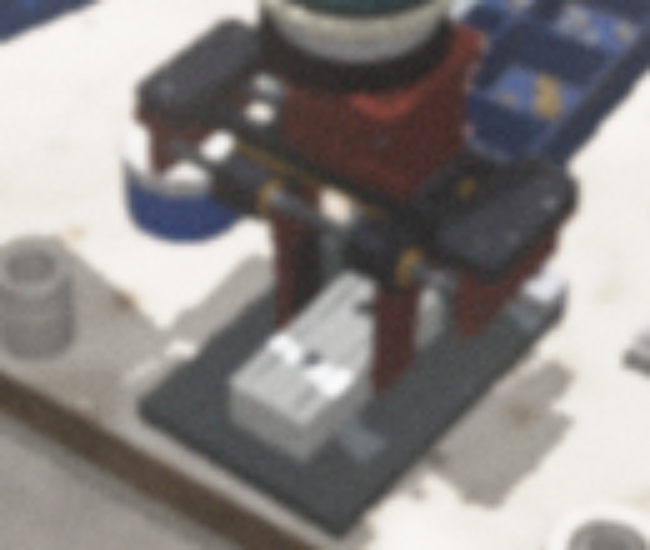

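The bar stayed put. The small steps pressed it onto the plate and friction held it. I'll lift it a couple of millimetres and carry it forward.

Request:
send_rows(
  jaw=[20,20,20,20,20,20,20,20],
  linear=[
    [0,0,0],
    [-2,0,0],
    [-1,0,0],
    [0,-4,0],
    [0,-5,0],
    [0,-5,0],
    [0,-3,0],
    [0,0,0],
  ],
  turn=[0.3,0,0,0,0,0,0,0],
  grip_force=25,
)

```text
time_s: 18.95
ee_pos: [0.4604, -0.044, 0.0239]
ee_rot: [-1.179, 1.227, 1.177]
wrist_force: [-1.1, 0.1, -2.6]
gripper_width: 0.0399
```

```bash
python3 go.py 468.5 -43.7 20
```

```text
t 18.95 pos [460.4 -44.   23.9] jaw az 87.6 down [ 0.002  0.001 -1.   ] F [-1.1  0.1 -2.6] w 39.9
tool delta [ 3.9 -8.1  0.7]
```

Request:
send_rows(
  jaw=[20,20,20,20,20],
  linear=[
    [0.5,-2,0],
    [0.5,-2,0],
    [0.3,-2,0],
    [0,-1,0],
    [0,0,0],
  ],
  turn=[0.1,0,0,0,0],
)

```text
time_s: 19.45
ee_pos: [0.4676, -0.0442, 0.0222]
ee_rot: [-1.177, 1.228, 1.177]
wrist_force: [-0.4, -0.4, -2.5]
gripper_width: 0.0399
```

```bash
python3 go.py 468.5 -43.7 20
```

```text
t 19.45 pos [467.6 -44.2  22.2] jaw az 87.5 down [ 0.001  0.001 -1.   ] F [-0.4 -0.4 -2.5] w 39.9
tool delta [ 2.2 -0.8  0.5]
```

Request:
send_rows(
  jaw=[20,20,20,20],
  linear=[
    [0,-2,0],
    [0,-2,0],
    [0,-2,0],
    [0,0,0],
  ],
  turn=[0,0,0,0],
)

```text
time_s: 19.85
ee_pos: [0.474, -0.0445, 0.0223]
ee_rot: [-1.177, 1.228, 1.177]
wrist_force: [0.5, -0.6, -1.9]
gripper_width: 0.0396
```

```bash
python3 go.py 468.5 -43.7 20
```

```text
t 19.85 pos [474.  -44.5  22.3] jaw az 87.5 down [ 0.001  0.001 -1.   ] F [ 0.5 -0.6 -1.9] w 39.6
tool delta [2.3 5.5 0.5]
```

Request:
send_rows(
  jaw=[20,20,20,20],
  linear=[
    [0,-2,0],
    [0,-2,0],
    [0,-1,0],
    [0,0,0],
  ],
  turn=[0,0,0,0],
)

```text
time_s: 20.25
ee_pos: [0.4743, -0.044, 0.0215]
ee_rot: [-1.172, 1.234, 1.184]
wrist_force: [-1.1, 0.1, -0.3]
gripper_width: 0.0397
```

```bash
python3 go.py 468.5 -43.7 20; python3 - <<'E'
from bench import camera
import cv2,numpy as np
cv2.imwrite("pics/b2.png",np.hstack([cv2.resize(camera("scene")["color"][180:290,210:310],None,fx=4,fy=4),cv2.resize(camera("top")["color"][150:260,230:330],None,fx=4,fy=4)]))
E
```

```text
t 20.25 pos [474.3 -44.   21.5] jaw az 87.51 down [-0.008  0.002 -1.   ] F [-1.1  0.1 -0.3] w 39.7
tool delta [1.6 5.8 0. ]
```

View pics/b2.png

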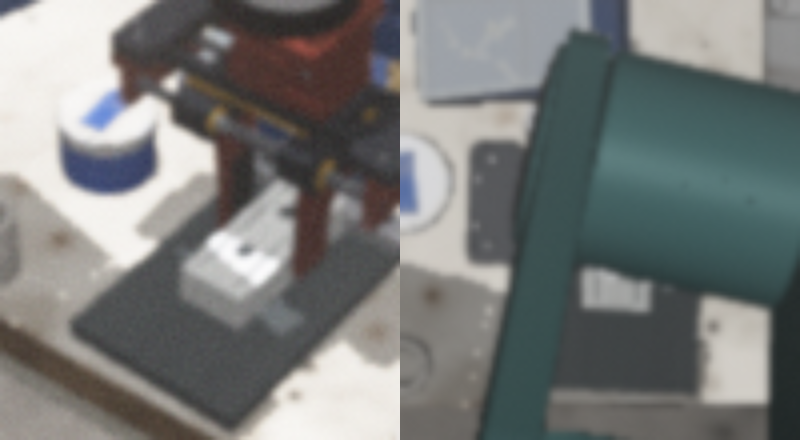

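The stop has been reached: 5 mm commanded, 0.3 mm moved. I'll seat the bar down, give one last push, and release.

Request:
send_rows(
  jaw=[20,20,20,20,20,20],
  linear=[
    [1,0,0],
    [0,-4,0],
    [0,-4,0],
    [0,-2,0],
    [0,0,0],
    [0,0,0],
  ],
  turn=[0,0,0,0,0,0],
  grip_force=12,
)

```text
time_s: 20.95
ee_pos: [0.4752, -0.044, 0.0208]
ee_rot: [-1.165, 1.244, 1.197]
wrist_force: [-2.6, 0.0, 0.6]
gripper_width: 0.04
```

Request:
send_rows(
  jaw=[60,60,60,60,60,60,60,60,60],
  linear=[
    [0,0,0],
    [0,0,0],
    [0,0,0],
    [0,0,0],
    [-5,0,0],
    [-15,0,0],
    [-20,0,0],
    [-20,0,0],
    [-20,0,0],
  ],
  turn=[0,0,0,0,0,0,0,0,0],
)

```text
time_s: 21.85
ee_pos: [0.4798, -0.0443, 0.1029]
ee_rot: [-1.167, 1.241, 1.194]
wrist_force: [-0.3, -0.2, 0.6]
gripper_width: 0.0527
```

Request:
send_rows(
  jaw=[60,60,60,60,60,60,60,60,60,60,60,60,60],
  linear=[
    [-20,0,-10],
    [-20,0,-20],
    [-20,0,-25],
    [-15,0,-25],
    [0,0,-25],
    [0,0,-25],
    [0,0,-25],
    [0,0,-25],
    [0,0,-25],
    [0,0,-20],
    [0,0,-10],
    [0,0,0],
    [0,0,0],
  ],
  turn=[0,0,0,0,0,0,0,0,0,0,0,0,0],
)

```text
time_s: 23.15
ee_pos: [0.4736, -0.2882, 0.1901]
ee_rot: [-1.178, 1.235, 1.184]
wrist_force: [0.6, -0.4, -0.4]
gripper_width: 0.0523
```

```bash
python3 go.py; python3 - <<'E'
from bench import camera
import cv2,numpy as np
a,b=camera("scene")["color"],camera("top")["color"]
cv2.imwrite("pics/c_s.png",a);cv2.imwrite("pics/c_t.png",b)
cv2.imwrite("pics/b3.png",np.hstack([cv2.resize(a[180:290,210:310],None,fx=4,fy=4),cv2.resize(b[150:260,230:330],None,fx=4,fy=4)]))
E
```

```text
t 23.15 pos [ 473.6 -288.2  190.1] jaw az 87.71 down [-0.007 -0.002 -1.   ] F [ 0.6 -0.4 -0.4] w 52.3
```

View pics/b3.png

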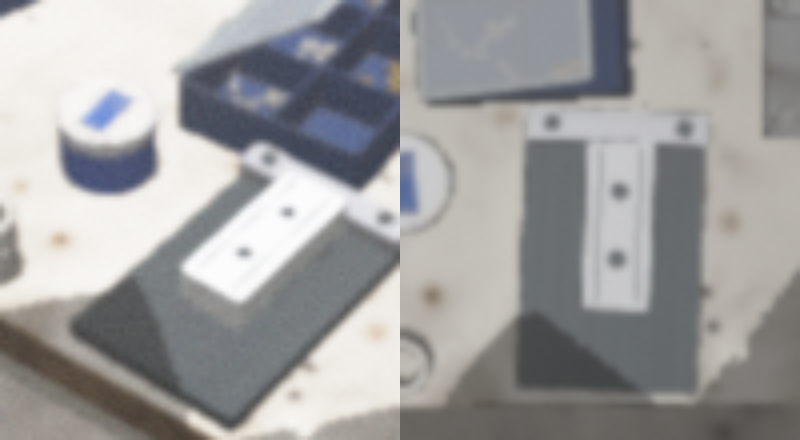

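View pics/c_s.png

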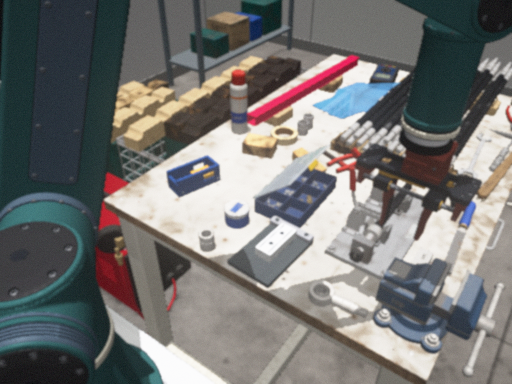

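The top view shows the bar butted to the stop, roughly midway, with the arm clear. I'll check the squareness and gap numerically.

```bash
python3 - <<'E'
from h import *
from bench import camera
c=camera("top");im=c["color"];f=6;x0,y0=245,170
g=cv2.resize(im[y0:255,x0:320],None,fx=f,fy=f,interpolation=cv2.INTER_CUBIC);m=lambda p:(np.array(p)+.5)/f-.5+[x0,y0]
gr=g.min(2)
w=(gr>150).astype(np.uint8)*255
# bar rows: below stop; per-row left/right edge
L,Rr=[],[]
for r in range(int((190-y0)*f),int((225-y0)*f),3):
    q=np.where(w[r,20*f//1-20:50*f])[0]+20*f-20
    L.append((q.min(),r));Rr.append((q.max(),r))
def line(P,z):
    X=ray(c,m(P),z)*1000;k=cv2.fitLine(X[:,:2].astype(np.float32),cv2.DIST_HUBER,0,.01,.01).ravel();k[:2]*=np.sign(k[0])
    return np.degrees(np.arctan2(k[1],k[0])).round(2),X[:,:2].mean(0).round(1)
print("bar L,R",line(L,.036),line(Rr,.036))
# near end of bar: columns across it
E=[];S=[];SF=[]
for col in range(int((278.5-x0)*f),int((291-x0)*f),3):
    q=np.where(w[:int((232-y0)*f),col])[0];E.append((col,q.max()))
print("near end",line(E,.036))
for col in list(range(int((264-x0)*f),int((274-x0)*f),3))+list(range(int((296-x0)*f),int((304-x0)*f),3)):
    q=np.where(w[int((183-y0)*f):int((195-y0)*f),col])[0];SF.append((col,q.max()+(183-y0)*f))
print("stop face (top edge z=.024)",line(SF,.024))
# plate dark edges
d=((gr>70)&(gr<140)).astype(np.uint8)
PL,PR=[],[]
for r in range(int((188-y0)*f),int((225-y0)*f),3):
    q=np.where(d[r,8*f:66*f])[0]+8*f;PL.append((q.min(),r));PR.append((q.max(),r))
print("plate L,R",line(PL,.012),line(PR,.012))
E
```

```text
bar L,R (np.float32(-2.97), array([466.2, -25. ])) (np.float32(-2.39), array([465.9, -64.5]))
near end (np.float32(86.37), array([418.3, -44.2]))
stop face (top edge z=.024) (np.float32(87.71), array([519.6, -41.6]))
plate L,R (np.float32(-2.52), array([469.5,  11.4])) (np.float32(-2.89), array([468.7, -98.9]))
```

The bar is square to the plate within about 0.3° and about 1 mm off mid-stop. The measured end gap is 101.3 - 100 ≈ 1 mm, which is within error. To be sure it is butted, I'll give one gentle push on its near end with closed fingers.

```bash
python3 go.py 388 -41.2 100
```

```text
t 23.3 pos [ 473.7 -287.8  190.1] jaw az 87.78 down [-0.007 -0.002 -1.   ] F [ 0.1  0.5 -0.2] w 52.8
tool delta [ 90.2  94.5 243.3]
```

Request:
send_rows(
  jaw=[0,0,0,0,0,0,0,0,0,0,0,0,0],
  linear=[
    [0,6,12],
    [0,9,22],
    [0,9,25],
    [0,9,25],
    [0,9,25],
    [0,9,25],
    [0,9,25],
    [10,9,25],
    [15,9,25],
    [20,9,18],
    [20,4,8],
    [10,0,0],
    [0,0,0],
  ],
  turn=[0.3,0,0,0,0,0,0,0,0,0,0,0,0],
)

```text
time_s: 24.6
ee_pos: [0.3776, -0.0243, 0.1137]
ee_rot: [-1.175, 1.232, 1.189]
wrist_force: [-0.8, 0.2, 0.3]
gripper_width: 0.0001
```

```bash
python3 go.py 388 -41.2 24
```

```text
t 24.6 pos [377.6 -24.3 113.7] jaw az 87.85 down [-0.009  0.002 -1.   ] F [-0.8  0.2  0.3] w 0.1
tool delta [ 89.5 -11.9 -16.7]
```

Request:
send_rows(
  jaw=[0,0,0,0,0,0,0,0],
  linear=[
    [0,-5,-8],
    [10,-4,-6],
    [18,-1,-1],
    [18,0,0],
    [18,0,0],
    [12,0,0],
    [6,0,0],
    [0,0,0],
  ],
  turn=[0.3,0,0,0,0,0,0,0],
)

```text
time_s: 25.4
ee_pos: [0.3944, -0.0456, 0.0302]
ee_rot: [-1.177, 1.23, 1.172]
wrist_force: [-1.2, 0.1, 1.2]
gripper_width: 0.0005
```

```bash
python3 go.py 408 -42.2 24
```

```text
t 25.4 pos [394.4 -45.6  30.2] jaw az 87.31 down [ 0.003 -0.001 -1.   ] F [-1.2  0.1  1.2] w 0.5
tool delta [  6.2 -13.4   4. ]
```

Request:
send_rows(
  jaw=[0,0,0,0,0,0,0,0],
  linear=[
    [3,0,2],
    [3,0,2],
    [0,-3,0],
    [0,-3,0],
    [0,-3,0],
    [0,-3,0],
    [0,-3,0],
    [0,0,0],
  ],
  turn=[0,0,0,0,0,0,0,0],
)

```text
time_s: 26.2
ee_pos: [0.4072, -0.0419, 0.0251]
ee_rot: [-1.175, 1.234, 1.177]
wrist_force: [0.4, 0.1, -0.6]
gripper_width: 0.0002
```

```bash
python3 go.py 408 -42.2 24
```

```text
t 26.2 pos [407.2 -41.9  25.1] jaw az 87.38 down [-0.003 -0.001 -1.   ] F [ 0.4  0.1 -0.6] w 0.2
tool delta [ 1.1 -0.8 -0.2]
```

Request:
send_rows(
  jaw=[0,0,0,0],
  linear=[
    [0,-4,0],
    [0,-5,0],
    [0,-6,0],
    [0,-6,0],
  ],
  turn=[0,0,0,0],
)

```text
time_s: 26.6
ee_pos: [0.4074, -0.0394, 0.0231]
ee_rot: [-1.156, 1.256, 1.21]
wrist_force: [-12.8, -2.6, 9.4]
gripper_width: 0.0003
```

```bash
python3 go.py 408 -42.2 24
```

```text
t 26.6 pos [407.4 -39.4  23.1] jaw az 87.6 down [-0.041  0.004 -0.999] F [-12.8  -2.6   9.4] w 0.3
tool delta [-0.9 -0.7 -2.7]
```

A 13 N push moved nothing, far above what friction could hold, so the bar is butted against the stop. I'll back off and retreat.

Request:
send_rows(
  jaw=[0,0,0,0,0,0,0,0,0,0,0,0],
  linear=[
    [0,4,0],
    [0,6,0],
    [-5,4,0],
    [-15,0,0],
    [-25,0,0],
    [-25,0,0],
    [-25,0,0],
    [-25,-10,-20],
    [-20,-15,-30],
    [0,-15,-40],
    [0,-15,-40],
    [0,0,-30],
  ],
  turn=[0,0,0,0,0,0,0,0,0,0,0,0],
)

```text
time_s: 27.8
ee_pos: [0.4517, -0.205, 0.1729]
ee_rot: [-1.171, 1.245, 1.201]
wrist_force: [0.1, -0.1, 0.4]
gripper_width: 0.0003
```

Request:
send_rows(
  jaw=[0,0,0,0],
  linear=[
    [0,0,-40],
    [0,0,-30],
    [0,0,-10],
    [0,0,0],
  ],
  turn=[0,0,0,0],
)

```text
time_s: 28.2
ee_pos: [0.4505, -0.2931, 0.1757]
ee_rot: [-1.175, 1.245, 1.19]
wrist_force: [0.2, 0.7, -0.6]
gripper_width: 0.0004
```

```bash
python3 go.py; python3 - <<'E'
from h import *
from bench import camera
a,c=camera("scene")["color"],camera("top");b=c["color"]
cv2.imwrite("pics/b4.png",np.hstack([cv2.resize(a[150:270,160:280],None,fx=3.3,fy=3.3),cv2.resize(b[140:260,210:330],None,fx=3.3,fy=3.3)]))
E
```

```text
t 28.2 pos [ 450.5 -293.1  175.7] jaw az 87.69 down [-0.018 -0.005 -1.   ] F [ 0.2  0.7 -0.6] w 0.4
```

View pics/b4.png

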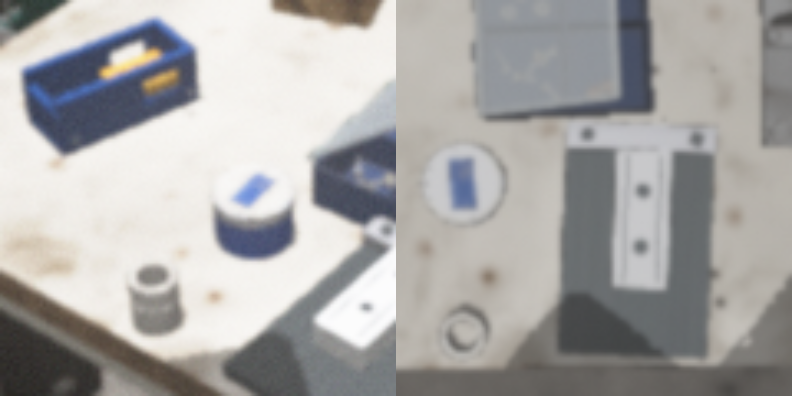

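The bar is butted and square at mid-stop. The packer is still in the stand, and the tin and bush haven't moved.

```bash
python3 -c "
from bench import sign_off;print(sign_off())"
```

```text
the job is handed in; nothing more can be done
None
```

I handed the job in at about 28 s of the 59 s. The bar lies flat on the setting plate, butted against the steel stop.

**What I did:**
- I pressed the bar's overhanging end with closed fingers until it stopped, and it stayed leaning in the pocket by itself.
- I gripped the raised end across its width, lifted the bar off the packer, and lowered it flat onto the plate.
- I then regripped it at mid-length and carried it to the stop, because the open parts-box lid stands close behind the stop.
- The grip was made with the tool nearly vertical, not square to the tilted face, because the moves allow turns only about the tool's own axis.

**Last checks:**
- **Butted:** the camera showed about 1 mm of possible gap, which is within its error. A 13 N push on the bar's near end then moved nothing, so I take it as touching the stop.
- **Squareness and position:** the camera put the bar within about 0.3° of the plate's direction and about 1 mm from mid-stop. I took these measurements before the 13 N push; the picture afterwards looked unchanged, but I did not measure again. One near-end edge fit was about 1.3° off the stop face. It is a short blurred edge, so I relied on the long sides.
- **Nothing else disturbed:** the last picture shows the packer in the stand and the tin and bush where they were. The rod end was outside that last crop. I never moved near it on the table, and an earlier full picture showed nothing wrong with it.

**One thing that failed:** my first attempt to slide the bar towards the stop did not move it because friction held it, so I lifted it about 3 mm and carried it.

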